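Size a sealing cap on the sloping step gauge

TASK

Take the cap that stands alone in the front compartment of the white tray by its knob and find its size on the sloping step gauge: offer it squarely to the recesses one after another, from the smallest upward, letting it touch each one without forcing it, until it drops into one. Leave it lying flat on the floor of that recess, let go and draw the gripper away, and leave the two spare caps and everything else where they are.

Things in the scene. Friction and masses are not known exactly. Their poses are not given: they have to be found in the camera images.
- cap_p_mid (a point): middle of one of three grey sealing caps, alike but for the flange: a flat round flange 34, 42 or 50 mm in diameter (not told which) and 8 mm thick, lower edge chamfered 1 mm, with an upright round knob in its middle, 18 mm in diameter and 30 mm high, to grip it by. 38 mm high in all, about 50 g. This point is on its axis, 19 mm above its underside; z is its axis, up
- cap_q_mid (a point): middle of one of three grey sealing caps, alike but for the flange: a flat round flange 34, 42 or 50 mm in diameter (not told which) and 8 mm thick, lower edge chamfered 1 mm, with an upright round knob in its middle, 18 mm in diameter and 30 mm high, to grip it by. 38 mm high in all, about 50 g. This point is on its axis, 19 mm above its underside; z is its axis, up
- cap_r_mid (a point): middle of one of three grey sealing caps, alike but for the flange: a flat round flange 34, 42 or 50 mm in diameter (not told which) and 8 mm thick, lower edge chamfered 1 mm, with an upright round knob in its middle, 18 mm in diameter and 30 mm high, to grip it by. 38 mm high in all, about 50 g. This point is on its axis, 19 mm above its underside; z is its axis, up
- cap_p: the same cap as cap_p_mid; origin at the centre of its underside
- cap_q: the same cap as cap_q_mid; origin at the centre of its underside
- cap_r: the same cap as cap_r_mid; origin at the centre of its underside
- tray_front (a point): middle of the front compartment (nearer the robot) of a fixed white tray, 170 mm (x, away from robot) by 176 mm (y), at floor level, 4 mm above the worktop; walls and divider 4 mm thick, tops 14 mm above the worktop. One cap stands alone here, within 35 mm of this point; two spares stand in the rear compartment, about 82 mm farther along x, 44 mm either side
- gauge: the step gauge: an aluminium plate 78 x 224 x 12 mm with four round blind recesses in a row, on a fixed grey foot so that its face slopes 30 degrees down towards the robot. Origin on the worktop under its middle; y runs along the row towards the smallest recess, x away from the robot, z up
- step1 (a point): mouth centre of gauge recess 1 (smallest, leftmost; 1 dot at its lower edge): 30 mm in diameter, 8 mm deep, flat floor, sharp rim. z points out of the sloping face, 30 degrees from vertical towards the robot, y along the row to the smaller recesses, x up the slope. A cap enters a recess 4 mm wider than its flange and rests on the rim of one 4 mm or more narrower
- step2 (a point): mouth centre of gauge recess 2 (second smallest; 2 dots at its lower edge): 38 mm in diameter, 8 mm deep, flat floor, sharp rim. z points out of the sloping face, 30 degrees from vertical towards the robot, y along the row to the smaller recesses, x up the slope. A cap enters a recess 4 mm wider than its flange and rests on the rim of one 4 mm or more narrower
- step3 (a point): mouth centre of gauge recess 3 (third smallest; 3 dots at its lower edge): 46 mm in diameter, 8 mm deep, flat floor, sharp rim. z points out of the sloping face, 30 degrees from vertical towards the robot, y along the row to the smaller recesses, x up the slope. A cap enters a recess 4 mm wider than its flange and rests on the rim of one 4 mm or more narrower
- step4 (a point): mouth centre of gauge recess 4 (largest, rightmost; 4 dots at its lower edge): 54 mm in diameter, 8 mm deep, flat floor, sharp rim. z points out of the sloping face, 30 degrees from vertical towards the robot, y along the row to the smaller recesses, x up the slope. A cap enters a recess 4 mm wider than its flange and rests on the rim of one 4 mm or more narrower
- tape: the flat roll of white cloth tape, 62 mm across, 19 mm high; a bystander, loose; origin at the centre of its underside
- timer: the small white bench timer, 62 x 62 x 17 mm; a bystander, loose; origin at the centre of its underside
- bottle: the brown stain bottle, 36 mm across, 85 mm high; a bystander, loose; origin at the centre of its underside
- marker: the marker pen lying in front of the gauge, 136 mm long, 13 mm high; a bystander, loose; origin at the centre of its underside
- pot: the specimen pot with white lid, 62 mm across, 62 mm high; a bystander, loose; origin at the centre of its underside
- carton: the small flat carton, 31 x 31 x 17 mm; a bystander, loose; origin at the centre of its underside
- meter: the white hand meter, 62 x 125 x 22 mm, lying to the right of the tray; a bystander, loose; origin at the centre of its underside

How it is judged:
By the outcome, as a careful person would: the job done as asked, in the order asked, and still so for the second after the job is handed in, with the robot touching nothing.
It also fails if it takes over 51 s, if anything falls off the work surface, if the arm or the gripper's body presses on something with over 40 N, if the wrist force passes 120 N, or if a joint passes its speed limit or range.

ROBOT

A 7-joint arm with a two-finger parallel gripper is mounted at the origin on a cart in front of the work surface, level with it; the furniture and walls round the work are solid. World frame = base frame: x ahead of the robot, y to its left, z up, the work surface at z = 0. Lengths are in m, angles in rad, forces in N, time in s.
With the tool pointing down it reaches from about 0.425 to 0.875 m from the base axis. Payload 4.7 kg.
Tool frame: the origin (TCP) lies on the centre line of the jaws, within the pads' length; the fingertips stand 14 mm ahead of it and the grasp point (between the pads) lies 5 mm behind it; z points along the fingers, y is the line along which they close (so a half turn about z gives the same grasp; the last joint's range is limited). The gripper opens to 87 mm and grips with 3 to 60 N. Pads are 19 mm wide; open, the fingers measure 117 mm over their backs; the gripper's body (75 mm by 190 mm) begins 51 mm behind the grasp point.
Start: joints at [1.161, 0.321, -0.07, 1.45, 0.023, 1.371, -0.057], TCP at [0.267, -0.593, 0.237] pointing down, gripper open.
Joint ranges: [-2.86, 2.86], [-0.3, 2.09], [-1.38, 1.24], [0.06, 2.45], [-1.56, 4.7], [0.09, 2.05], [-2.69, 2.69]. Speed limits (rad/s): [2.57, 2.57, 3.14, 3.14, 3.14, 3.14, 3.14].

INTERFACE

Orientations are given as a rotation vector (axis times angle).
In Python, from bench import * gives the robot as it stands.
- The arm moves only by the shell command python3 -m jog 'ROWS' [FORCE]. ROWS is JSON, a list of rows, each an object of numbers: "claw": the finger opening in mm, from 0 to 87; "dx", "dy", "dz": the shift along the tool's x, y, z in mm; "spin": the turn about the tool's z in degrees. In form: [{"claw": .., "dx": .., "dy": .., "dz": .., "spin": ..}, ...]. A call has 1 to 20 rows; each row is the pose to reach, as a shift and turn from the pose commanded when the call began, along the tool's axes at that moment; what a row does not reach only later rows make up. A row lasts 1/12 s, in which the tool goes at most 41.7 mm and 7.16 degrees, less where a joint would pass 70% of its speed; a pose out of reach is approached as far as the arm can. A call with a gripper value outside its range is refused whole. The fingers move at their own pace and stop on an object; FORCE is the grip in N (left out, the last holds). Time passes only in rows, so rows that repeat a pose let the fingers close. It gives the time, the measured TCP pose, the force, the opening and the grip force at its end, in the units of the state.
- get_state(): the state, without advancing time (a new reading comes with each control period).
- get_image(name): name is "scene" or "top" or "wrist"; returns a dict with "frame" (480x640x3 uint8, red, green, blue), "depth" (480x640 float32, m along the optical axis (not along the pixel's ray), 0 where there is no reading), "K" (3x3 intrinsics, pixels), "T" (4x4, takes a point from camera to world coordinates); the wrist camera has in their place "mount" (4x4, takes a point from camera to tool coordinates, whose origin is the TCP and whose axes are the flange's). Camera axes: x right, y down, z forward; pixel columns grow to the right and rows downward; lengths in m; the calibration is good to about 2 mm. A picture is of the moment at which its call begins: read the wrist's pose just before it.
- close_job(): hands the job in; it is judged then, once.
The state is a dict: "time": time; "joint_positions": joint angles; "qd": joint speeds; "joint_torque": joint torques, N m; "position": TCP position; "tool_rot": TCP orientation; "ft_force": force on the tool from outside, world axes, zero at the start; "torque": the same for the moment, N m; "grip_width": opening from 0.0 (shut) to 1.0 (fully open); "grip_force": force on a finger pad.
Only numpy, scipy, OpenCV 4.12 (cv2) and the standard library are available. Lean on these libraries where they do the work, as an engineer would, in place of code of your own. Each camera call takes 0.05 s, during which the arm holds its last target. There are 200 camera calls.

## Working session

There is one attempt and no reset: what is moved stays moved. The work goes in short steps, Python scripts to look and compute and a shell command to move; the robot and the scene stay as the last step left them, time stands still between calls to the robot, and variables do not carry over. Pictures are saved under pics/ and viewed, at most 10 in all, crops included, and the job is handed in when it is done.

```bash
mkdir -p pics; ls
python3 - <<'E'
from bench import *
import cv2,numpy as np
s=get_state();print({k:np.round(v,3) for k,v in s.items()})
for n in("scene","top"):
    i=get_image(n);cv2.imwrite(f"pics/{n}0.png",i["frame"][:,:,::-1]);np.savez(f"{n}0.npz",**i);print(n,i["K"].round(1).tolist(),i["T"].round(3).tolist())
i=get_image("wrist");print(i["K"].round(1).tolist(),i["mount"].round(3).tolist())
E
```

```text
pics
{'time': np.float64(0.0), 'joint_positions': array([ 1.161,  0.322, -0.07 ,  1.452,  0.023,  1.371, -0.057]), 'qd': array([-0.001,  0.   , -0.   ,  0.002,  0.   ,  0.001, -0.   ]), 'joint_torque': array([-0.0000e+00, -4.9130e+01, -4.0400e-01, -3.1254e+01, -6.4000e-02,
        4.4000e-02,  0.0000e+00]), 'position': array([ 0.267, -0.592,  0.235]), 'tool_rot': array([-3.069e+00, -6.600e-01,  1.000e-03]), 'ft_force': array([ 0.452,  0.332, -0.797]), 'torque': array([-0.026,  0.013, -0.028]), 'grip_force': np.float64(0.0), 'grip_width': np.float64(0.996)}
scene [[536.4, 0.0, 313.4], [0.0, 536.4, 249.9], [0.0, 0.0, 1.0]] [[-0.817, -0.252, 0.519, -0.168], [-0.577, 0.329, -0.747, 1.006], [0.017, -0.91, -0.414, 0.607], [0.0, 0.0, 0.0, 1.0]]
top [[560.3, 0.0, 316.3], [0.0, 560.3, 236.4], [0.0, 0.0, 1.0]] [[0.002, -0.99, 0.141, 0.322], [-1.0, -0.002, -0.005, -0.012], [0.006, -0.141, -0.99, 1.456], [0.0, 0.0, 0.0, 1.0]]
[[386.2, 0.0, 318.2], [0.0, 386.2, 233.5], [0.0, 0.0, 1.0]] [[-0.001, -0.968, -0.252, 0.068], [1.0, -0.001, -0.0, -0.001], [0.0, -0.252, 0.968, -0.148], [0.0, 0.0, 0.0, 1.0]]
```

View pics/top0.png

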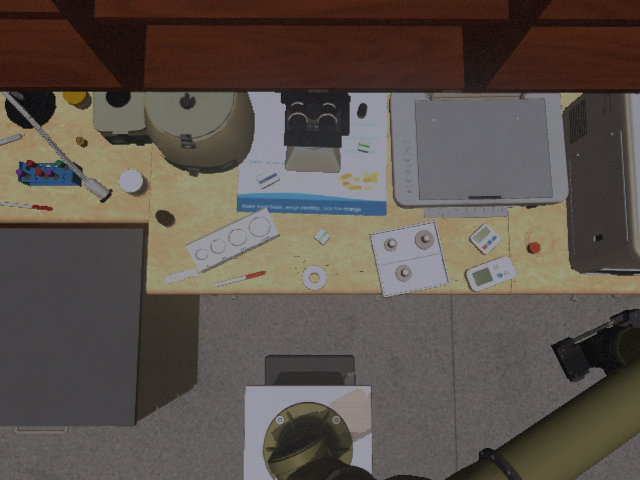

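View pics/scene0.png

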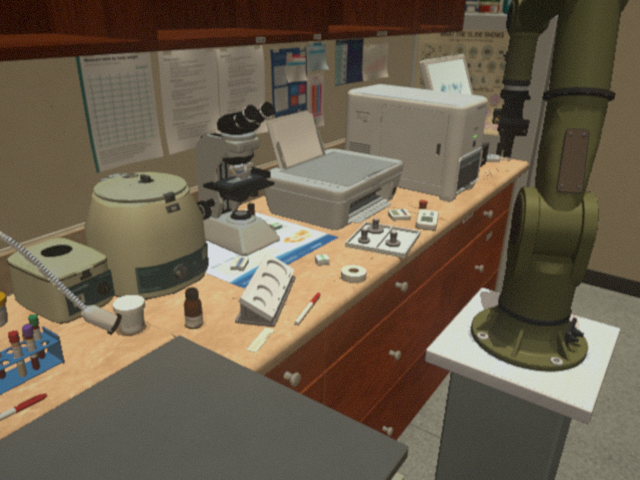

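The top view shows the tray near (408,258) with the front cap at (404,272). The gauge runs from (197,254), the smallest recess, to (262,228), the largest, with the marker below it at (240,280). The scene view agrees with this layout.

```bash
cat > h.py <<'E'
import numpy as np,cv2
from scipy.spatial.transform import Rotation as R
def cloud(d,T=None):
    K=d["K"];T=d["T"] if T is None else T;D=d["depth"].astype(float)
    v,u=np.mgrid[:480,:640]
    P=np.stack([(u-K[0,2])/K[0,0]*D,(v-K[1,2])/K[1,1]*D,D],-1)
    return P@T[:3,:3].T+T[:3,3]
def ray(d,uv,T=None,n=(0,0,1),p0=(0,0,0)):
    K=d["K"];T=d["T"] if T is None else T
    r=T[:3,:3]@np.array([(uv[0]-K[0,2])/K[0,0],(uv[1]-K[1,2])/K[1,1],1]);o=T[:3,3]
    return o+r*(np.dot(n,np.array(p0)-o)/np.dot(n,r))
def tcpT(s):
    T=np.eye(4);T[:3,:3]=R.from_rotvec(s["tool_rot"]).as_matrix();T[:3,3]=s["position"];return T
E
python3 - <<'E'
from h import *
d=np.load("top0.npz");W=cloud(d)
np.set_printoptions(precision=4,suppress=True)
g=d["frame"]
for c in [(404,272),(391,244),(424,239),(408,258),(205,254),(218,245),(238,237),(262,229),(180,276),(240,278)]:
    print(c,W[c[1],c[0]])
z=W[:,:,2]
# caps tops
for c in [(404,272),(391,244),(424,239)]:
    s=np.s_[c[1]-14:c[1]+14,c[0]-14:c[0]+14];w=W[s].reshape(-1,3);t=w[w[:,2]>.034];print(len(t),t.mean(0),np.median(t[:,2]))
    b=w[(w[:,2]>.008)&(w[:,2]<.016)];print(' flange',np.ptp(b,0))
w=W[205:275,180:285].reshape(-1,3);w=w[(w[:,2]>.02)&(w[:,2]<.12)]
print(len(w),w.min(0),w.max(0))
# plane RANSAC-ish
m=np.ones(len(w),bool)
for k in range(15):
    A=np.c_[w[m][:,:2],np.ones(m.sum())];p=np.linalg.lstsq(A,w[m][:,2],rcond=None)[0]
    r=w[:,2]-np.c_[w[:,:2],np.ones(len(w))]@p;m=(r>-.004)&(r<.004+.01*(k<5))
n=np.array([-p[0],-p[1],1]);n/=np.linalg.norm(n);print(p,n,np.degrees(np.arccos(n[2])),np.degrees(np.arctan2(n[1],n[0])),m.sum(),r[m].std())
cv2.imwrite("pics/topcrop.png",cv2.resize(g[195:300,160:460,::-1],None,fx=2.66,fy=2.66,interpolation=cv2.INTER_CUBIC))
E
```

```text
(404, 272) [ 0.4335 -0.2421  0.0406]
(391, 244) [ 0.505  -0.2106  0.0395]
(424, 239) [ 0.5175 -0.2943  0.0438]
(408, 258) [ 0.4727 -0.2588  0.0068]
(205, 254) [0.4787 0.2633 0.0356]
(218, 245) [0.5018 0.2307 0.0363]
(238, 237) [0.5219 0.1795 0.0412]
(262, 229) [0.5436 0.1193 0.0351]
(180, 276) [0.425  0.3329 0.0017]
(240, 278) [0.4194 0.1759 0.0132]
47 [ 0.4261 -0.2302  0.1323] 0.0424310305675355
 flange [0.07   0.0709 0.008 ]
48 [ 0.4918 -0.1959  0.1598] 0.042768937128421336
 flange [0.071  0.0714 0.008 ]
49 [ 0.5086 -0.2833  0.1286] 0.04231352821570389
 flange [0.0717 0.0717 0.008 ]
2683 [0.4361 0.0787 0.02  ] [0.5975 0.3075 0.0713]
[ 0.5083  0.2528 -0.2659] [-0.4421 -0.2198  0.8696] 29.585013801382214 -153.55808619140794 1428 0.002096495917160907
```

View pics/topcrop.png

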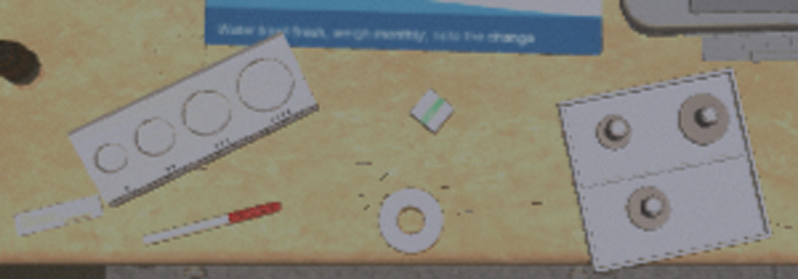

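The front cap shows at (648,207) in the crop and looks like the middle flange size. The gauge face yaws about 26°, with recess 1 on the left at (110,157) and recess 4 on the right at (266,85). The jog only spins about tool z, so the cap will have to pivot 30° in a light grip against the sloping face. For that the jaws must close along the row, and the tool's current yaw is within 2° of it.

Moving over the cap first.

```bash
python3 -m jog '[{"claw":45,"dx":291,"dy":-256,"dz":30,"spin":-2},{"claw":45,"dx":291,"dy":-256,"dz":30,"spin":-2},{"claw":45,"dx":291,"dy":-256,"dz":30,"spin":-2},{"claw":45,"dx":291,"dy":-256,"dz":30,"spin":-2},{"claw":45,"dx":291,"dy":-256,"dz":30,"spin":-2},{"claw":45,"dx":291,"dy":-256,"dz":30,"spin":-2},{"claw":45,"dx":291,"dy":-256,"dz":30,"spin":-2},{"claw":45,"dx":291,"dy":-256,"dz":30,"spin":-2},{"claw":45,"dx":291,"dy":-256,"dz":30,"spin":-2},{"claw":45,"dx":291,"dy":-256,"dz":30,"spin":-2},{"claw":45,"dx":291,"dy":-256,"dz":30,"spin":-2},{"claw":45,"dx":291,"dy":-256,"dz":30,"spin":-2},{"claw":45,"dx":291,"dy":-256,"dz":30,"spin":-2},{"claw":45,"dx":291,"dy":-256,"dz":30,"spin":-2}]' 5
python3 - <<'E'
from bench import *
from h import *
np.set_printoptions(precision=4,suppress=True)
s=get_state();i=get_image("wrist");T=tcpT(s)@i["mount"]
np.savez("w1.npz",**i,Tw=T,Tt=tcpT(s));cv2.imwrite("pics/w1.png",i["frame"][:,:,::-1])
print(s["time"],s["position"],tcpT(s)[:3,:3],s["ft_force"])
W=cloud(i,T);z=W[:,:,2]
m=((z>.036)&(z<.05)).astype(np.uint8)
n,l,st,c=cv2.connectedComponentsWithStats(m)
for k in range(1,n):
    if st[k,4]>100:
        w=W[l==k];print(st[k],c[k],w.mean(0),ray(i,c[k],T,p0=(0,0,.042)),np.median(w[:,2]),np.ptp(w,0))
m=(z>-.02)&(z<.003);print("table",np.median(z[m]) if m.any() else None)
m=(z>.008)&(z<.016);n,l,st,c=cv2.connectedComponentsWithStats(m.astype(np.uint8))
for k in range(1,n):
    if st[k,4]>300:print("fl",st[k],W[l==k].min(0),W[l==k].max(0))
E
```

```text
time: 1.32
position: [0.4264, -0.2413, 0.2065]
tool_rot: [3.06, 0.709, -0.001]
ft_force: [0.6, -0.1, 0.6]
grip_width: 0.52
grip_force: 0.0
1.3167 [ 0.4264 -0.2413  0.2065] [[ 0.898   0.44   -0.0003]
 [ 0.44   -0.898  -0.0003]
 [-0.0005  0.0002 -1.    ]] [ 0.5953 -0.07    0.6163]
[415   0  62  34 279] [444.1254  20.6846] [ 0.5985 -0.2585  0.0433] [ 0.5989 -0.2587  0.042 ] 0.04332526233781375 [0.0063 0.048  0.0139]
[322  97  25  26 457] [333.8359 109.5449] [ 0.508  -0.214   0.0421] [ 0.5081 -0.214   0.042 ] 0.04219267301708457 [0.019  0.0187 0.0079]
[427 133  26  25 460] [439.7239 144.9152] [ 0.521  -0.3011  0.0418] [ 0.521 -0.301  0.042] 0.04213551371271962 [0.0191 0.0193 0.008 ]
[317 200  24  24 389] [328.3059 211.8123] [ 0.4341 -0.2459  0.0419] [ 0.4341 -0.2459  0.042 ] 0.042144484096779844 [0.0192 0.019  0.0078]
table -0.00020276496583432335
fl [ 458   35   90   70 1153] [ 0.5779 -0.3649  0.0084] [ 0.6067 -0.2787  0.016 ]
fl [ 246   47  246  240 5271] [ 0.3716 -0.3641  0.008 ] [ 0.5715 -0.1598  0.016 ]
fl [ 86  64  30  74 333] [ 0.3967 -0.047   0.008 ] [ 0.4525 -0.014   0.016 ]
fl [540  88  55  41 516] [ 0.5883 -0.4122  0.0135] [ 0.6049 -0.3665  0.016 ]
fl [313  91  40  42 802] [ 0.4914 -0.2305  0.0094] [ 0.5249 -0.1976  0.0148]
fl [ 401  115   59   58 2072] [ 0.4964 -0.3264  0.0081] [ 0.5461 -0.2772  0.016 ]
fl [ 542  180   79   80 3044] [ 0.4826 -0.4996  0.008 ] [ 0.5633 -0.4199  0.016 ]
fl [ 305  183   46   46 1197] [ 0.4131 -0.2672  0.0081] [ 0.4543 -0.2255  0.016 ]
```

View pics/w1.png

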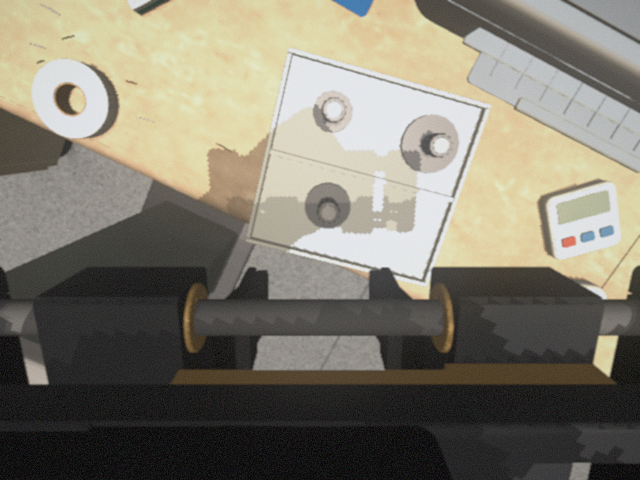

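The wrist view shows the front cap at (328,208), knob top z 42 mm as expected, flange about 42 mm across. The fingers stand clear of the spares. Grasping high on the knob so the pads clear the flange once it tilts.

```bash
python3 -m jog '[{"claw":45,"dx":5,"dy":7.5,"dz":40},{"claw":45,"dx":5,"dy":7.5,"dz":80},{"claw":45,"dx":5,"dy":7.5,"dz":120},{"claw":45,"dx":5,"dy":7.5,"dz":140},{"claw":45,"dx":5,"dy":7.5,"dz":155},{"claw":45,"dx":5,"dy":7.5,"dz":165},{"claw":45,"dx":5,"dy":7.5,"dz":173},{"claw":45,"dx":5,"dy":7.5,"dz":173},{"claw":20,"dx":5,"dy":7.5,"dz":173},{"claw":20,"dx":5,"dy":7.5,"dz":173},{"claw":12,"dx":5,"dy":7.5,"dz":173},{"claw":12,"dx":5,"dy":7.5,"dz":173},{"claw":12,"dx":5,"dy":7.5,"dz":173},{"claw":12,"dx":5,"dy":7.5,"dz":173},{"claw":12,"dx":5,"dy":7.5,"dz":173}]' 8
```

```text
$[0]: bad value
```

```bash
python3 -m jog '[{"claw":45,"dx":5,"dy":7.5,"dz":40,"spin":0},{"claw":45,"dx":5,"dy":7.5,"dz":80,"spin":0},{"claw":45,"dx":5,"dy":7.5,"dz":120,"spin":0},{"claw":45,"dx":5,"dy":7.5,"dz":140,"spin":0},{"claw":45,"dx":5,"dy":7.5,"dz":155,"spin":0},{"claw":45,"dx":5,"dy":7.5,"dz":165,"spin":0},{"claw":45,"dx":5,"dy":7.5,"dz":173,"spin":0},{"claw":45,"dx":5,"dy":7.5,"dz":173,"spin":0},{"claw":20,"dx":5,"dy":7.5,"dz":173,"spin":0},{"claw":20,"dx":5,"dy":7.5,"dz":173,"spin":0},{"claw":12,"dx":5,"dy":7.5,"dz":173,"spin":0},{"claw":12,"dx":5,"dy":7.5,"dz":173,"spin":0},{"claw":12,"dx":5,"dy":7.5,"dz":173,"spin":0},{"claw":12,"dx":5,"dy":7.5,"dz":173,"spin":0},{"claw":12,"dx":5,"dy":7.5,"dz":173,"spin":0}]' 8
```

```text
time: 2.62
position: [0.4355, -0.2444, 0.0342]
tool_rot: [3.058, 0.714, 0.001]
ft_force: [0.0, -0.5, 4.2]
grip_width: 0.203
grip_force: 8.0
```

```bash
python3 -m jog '[{"claw":12,"dx":0,"dy":0,"dz":-20,"spin":0},{"claw":12,"dx":0,"dy":0,"dz":-50,"spin":0},{"claw":12,"dx":0,"dy":0,"dz":-90,"spin":0},{"claw":12,"dx":10,"dy":-15,"dz":-125,"spin":0},{"claw":12,"dx":218,"dy":-356,"dz":-185,"spin":0},{"claw":12,"dx":218,"dy":-356,"dz":-185,"spin":0},{"claw":12,"dx":218,"dy":-356,"dz":-185,"spin":0},{"claw":12,"dx":218,"dy":-356,"dz":-185,"spin":0},{"claw":12,"dx":218,"dy":-356,"dz":-185,"spin":0},{"claw":12,"dx":218,"dy":-356,"dz":-185,"spin":0},{"claw":12,"dx":218,"dy":-356,"dz":-185,"spin":0},{"claw":12,"dx":218,"dy":-356,"dz":-185,"spin":0},{"claw":12,"dx":218,"dy":-356,"dz":-185,"spin":0},{"claw":12,"dx":218,"dy":-356,"dz":-185,"spin":0},{"claw":12,"dx":218,"dy":-356,"dz":-185,"spin":0},{"claw":12,"dx":218,"dy":-356,"dz":-185,"spin":0},{"claw":12,"dx":218,"dy":-356,"dz":-185,"spin":0},{"claw":12,"dx":218,"dy":-356,"dz":-185,"spin":0},{"claw":12,"dx":218,"dy":-356,"dz":-185,"spin":0}]' 8
python3 - <<'E'
from bench import *
from h import *
np.set_printoptions(precision=4,suppress=True)
s=get_state();i=get_image("wrist");T=tcpT(s)@i["mount"]
np.savez("w2.npz",**i,Tw=T,Tt=tcpT(s));cv2.imwrite("pics/w2.png",i["frame"][:,:,::-1])
print(s["time"],s["position"],tcpT(s)[:3,:3],s["ft_force"],s["qd"])
E
```

```text
time: 4.2
position: [0.473, 0.1699, 0.2181]
tool_rot: [3.06, 0.71, -0.001]
ft_force: [0.2, -0.8, 0.0]
grip_width: 0.201
grip_force: 8.0
4.2 [0.473  0.1699 0.2181] [[ 0.8979  0.4401 -0.0006]
 [ 0.4401 -0.8979 -0.001 ]
 [-0.001   0.0006 -1.    ]] [ 0.1923 -0.8117  0.0213] [ 0.0009 -0.0022 -0.0056 -0.0047 -0.0018 -0.0006 -0.0022]
```

View pics/w2.png

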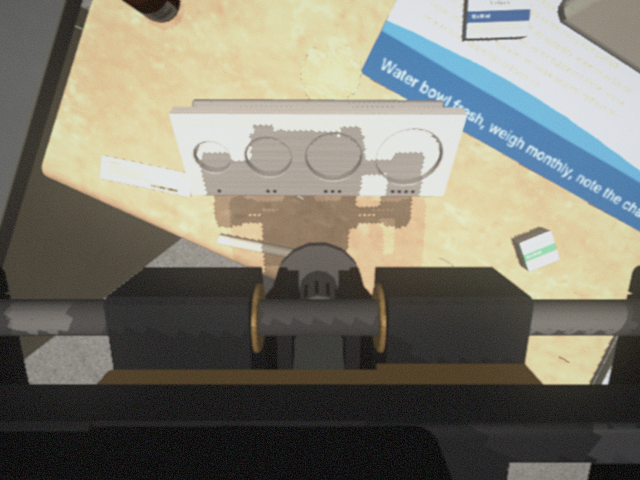

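The wrist view shows the four recesses at about (212,155), (268,156), (333,155) and (409,155). The row is level in the image, and the held cap is at (318,270). Fitting the face plane and the mouth circles next.

```bash
cat > g.py <<'E'
from h import *
np.set_printoptions(precision=4,suppress=True)
def gauge(d,T,box):
    W=cloud(d,T);y0,y1,x0,x1=box
    m=np.zeros((480,640),bool);m[y0:y1,x0:x1]=1;m&=W[...,2]>.015
    f=m.copy()
    for k in range(20):
        w=W[f];p=np.linalg.lstsq(np.c_[w[:,:2],np.ones(len(w))],w[:,2],rcond=None)[0]
        n=np.array([-p[0],-p[1],1]);n/=np.linalg.norm(n);r=(W-w.mean(0))@n;f=m&(r<(.003 if k>8 else .006))&(r>-(.002 if k>8 else .006))
    c=W[f].mean(0);r=(W-c)@n
    print("n",n,"slope",np.degrees(np.arccos(n[2])),"az",np.degrees(np.arctan2(-n[1],-n[0])),f.sum(),r[f].std())
    return W,n,c,r,m,f
E
python3 - <<'E'
from g import *
d=np.load("w2.npz");T=d["Tw"];W,n,c,r,m,f=gauge(d,T,(108,195,172,465))
ey=np.cross([0,0,1],-n*[1,1,0]);ey/=np.linalg.norm(ey);ex=np.cross(ey,n)
P=lambda uv:(lambda q:np.array([(q-c)@ex,(q-c)@ey])*1000)(ray(d,uv,T,n=n,p0=c))
w=(W[f]-c)*1000;print("ext",np.percentile(w@ex,[.5,99.5]),np.percentile(w@ey,[.5,99.5]))
h=(m&(r<-.0015)).astype(np.uint8)
cs,_=cv2.findContours(h,cv2.RETR_EXTERNAL,cv2.CHAIN_APPROX_NONE)
for k in sorted(cs,key=lambda k:k[:,0,0].mean()):
    if cv2.contourArea(k)<200:continue
    q=np.array([P(a) for a in k[:,0]]).astype(np.float32)
    cc,rad=cv2.minEnclosingCircle(q);A=np.c_[2*q,np.ones(len(q))];s=np.linalg.lstsq(A,(q**2).sum(1),rcond=None)[0]
    print(k[:,0].mean(0),"encl",cc,rad,"lsq",s[:2],np.sqrt(s[2]+s[0]**2+s[1]**2),"ext",q.min(0),q.max(0),"W",c+(ex*s[0]+ey*s[1])/1000)
print("c",c,"ex",ex,"ey",ey)
print("floor",np.median(r[(r<-.005)&(r>-.012)&m]))
E
```

```text
n [-0.4497 -0.2181  0.8661] slope 29.985804562858497 az 25.879033717547212 15375 0.0006626803543936136
ext [-43.1836  34.1744] [-118.2584  104.0225]
[212.2626 156.9293] encl (-4.780275344848633, 79.141357421875) 15.272847175598145 lsq [-4.4541 79.4949] 14.321741124988659 ext [-18.5424  64.8899] [10.307  94.2257] W [0.4783 0.2701 0.0439]
[267.7258 156.8306] encl (-5.019032001495361, 33.913352966308594) 19.167936325073242 lsq [-4.4686 33.6953] 18.32662765173264 ext [-23.5234  14.8362] [14.0602 52.4542] W [0.4983 0.2289 0.0439]
[318.6165 110.3008] encl (34.886627197265625, -7.261707305908203) 109.34882354736328 lsq [32.0855 -7.2288] 63.73819463936756 ext [  33.734  -116.6104] [ 38.856 102.087] W [0.5446 0.2059 0.0622]
[333.329  156.0129] encl (-4.211833953857422, -20.152265548706055) 23.476633071899414 lsq [ -4.4056 -20.1055] 22.34012550548678 ext [-27.5624 -43.3945] [17.7993  2.625 ] W [0.5218 0.1805 0.0439]
[409.6648 156.5922] encl (-4.786253929138184, -82.13358306884766) 27.056806564331055 lsq [ -4.3995 -81.8137] 26.193748776706105 ext [ -31.6289 -109.1902] [ 21.4733 -55.3771] W [0.5488 0.125  0.0439]
c [0.5165 0.2003 0.0461] ex [0.7793 0.3781 0.4998] ey [-0.4365  0.8997  0.    ]
floor -0.007876119329645083
```

The slope comes out at 29.99° with radii and floor depth as specified. Mouth centres are S1 (.478,.270), S2 (.498,.229), S3 (.522,.181), all at z .044. I'll bring the cap over step 1 so its uphill edge lands just above the rim, then roll it flush about that edge in a light grip.

```bash
python3 -m jog '[{"claw":12,"dx":20,"dy":-35,"dz":5,"spin":0},{"claw":12,"dx":40,"dy":-70,"dz":20,"spin":0},{"claw":12,"dx":48,"dy":-88,"dz":50,"spin":0},{"claw":12,"dx":48,"dy":-88,"dz":80,"spin":0},{"claw":12,"dx":48,"dy":-88,"dz":105,"spin":0},{"claw":12,"dx":48,"dy":-88,"dz":118,"spin":0},{"claw":12,"dx":48,"dy":-88,"dz":125,"spin":0},{"claw":12,"dx":48,"dy":-88,"dz":127,"spin":0},{"claw":12,"dx":48,"dy":-88,"dz":127,"spin":0},{"claw":12,"dx":48,"dy":-88,"dz":127,"spin":0}]' 4
python3 - <<'E'
from bench import *
from h import *
np.set_printoptions(precision=4,suppress=True)
s=get_state();print(s["position"],s["ft_force"],s["torque"],tcpT(s)[:3,0])
E
```

```text
time: 5.08
position: [0.4781, 0.272, 0.093]
tool_rot: [-3.059, -0.713, -0.004]
ft_force: [-0.1, -0.6, -0.3]
grip_width: 0.206
grip_force: 4.0
[0.4781 0.272  0.093 ] [-0.1163 -0.6186 -0.3185] [0.0228 0.0349 0.0067] [0.897  0.442  0.0025]
```

```bash
python3 -m jog '[{"claw":12,"dx":0,"dy":0,"dz":1,"spin":0},{"claw":12,"dx":0,"dy":0,"dz":2,"spin":0},{"claw":12,"dx":0,"dy":0,"dz":3,"spin":0},{"claw":12,"dx":0,"dy":0,"dz":4,"spin":0},{"claw":12,"dx":0,"dy":0,"dz":4,"spin":0}]' 4
```

```text
time: 5.5
position: [0.4769, 0.2718, 0.0875]
tool_rot: [3.059, 0.714, -0.0]
ft_force: [0.2, -0.5, -0.5]
grip_width: 0.204
grip_force: 4.0
```

```bash
python3 -m jog '[{"claw":12,"dx":0,"dy":1.5,"dz":1,"spin":0},{"claw":12,"dx":0,"dy":1.5,"dz":2,"spin":0},{"claw":12,"dx":0,"dy":1.5,"dz":3,"spin":0},{"claw":12,"dx":0,"dy":1.5,"dz":3.5,"spin":0},{"claw":12,"dx":0,"dy":1.5,"dz":3.5,"spin":0}]' 4
```

```text
time: 5.92
position: [0.4775, 0.2705, 0.0838]
tool_rot: [3.059, 0.714, -0.001]
ft_force: [-0.5, 0.5, 0.8]
grip_width: 0.201
grip_force: 4.0
```

```bash
python3 -m jog '[{"claw":12,"dx":-1,"dy":0,"dz":1.2,"spin":0},{"claw":12,"dx":-2.2,"dy":0,"dz":2.2,"spin":0},{"claw":12,"dx":-3.5,"dy":0,"dz":3.3,"spin":0},{"claw":12,"dx":-5,"dy":0,"dz":4.6,"spin":0},{"claw":12,"dx":-5,"dy":0,"dz":4.6,"spin":0}]' 4
python3 - <<'E'
from bench import *
from h import *
s=get_state();i=get_image("wrist");T=tcpT(s)@i["mount"]
np.savez("w3.npz",**i,Tw=T,Tt=tcpT(s));cv2.imwrite("pics/w3.png",i["frame"][100:400,150:480,::-1].repeat(2,0).repeat(2,1))
E
```

```text
time: 6.33
position: [0.4727, 0.2681, 0.0792]
tool_rot: [3.059, 0.714, -0.001]
ft_force: [-0.2, 0.2, 0.5]
grip_width: 0.204
grip_force: 4.0
```

View pics/w3.png

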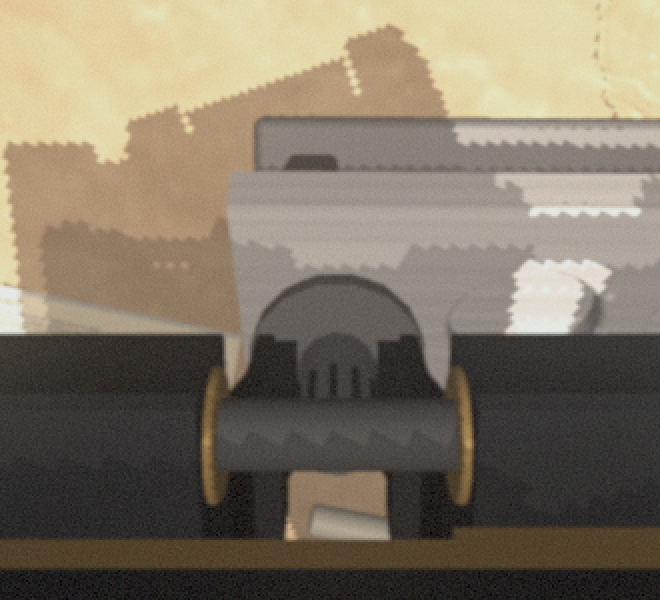

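The cap sits over recess 1, with its flange arc at about (337,285) in the crop and the knob between the fingers. Measuring the flange tilt from depth.

```bash
cat > tilt.py <<'E'
from g import *
import sys
# flange-top tilt about tool y, in the tool frame (mm); face plane from w2
N=np.array([-.4497,-.2181,.8661]);C=np.array([.4783,.2701,.0439])
def tilt(d,T,Tt,box=(242,268,286,350)):
    W=cloud(d,T);a,b,c,e=box;w=W[a:b,c:e].reshape(-1,3)
    q=(w-Tt[:3,3])@Tt[:3,:3]*1000
    q=q[(q[:,2]>0)&(q[:,2]<40)&(q[:,0]>8)]
    for k in range(8):
        p=np.linalg.lstsq(np.c_[q[:,:2],np.ones(len(q))],q[:,2],rcond=None)[0];r=q[:,2]-np.c_[q[:,:2],np.ones(len(q))]@p
        q=q[np.abs(r)<max(.8,2*r.std())]
    n=Tt[:3,:3]@np.array([p[0],p[1],-1]);n/=np.linalg.norm(n)
    print("npts",len(q),"tiltx",np.degrees(np.arctan(-p[0])),"tilty",np.degrees(np.arctan(p[1])),"z at 0",p[2],"qmax x",q[:,0].max(),"res",r.std(),"angle to face",np.degrees(np.arccos(min(1,n@N))))
    w=q@Tt[:3,:3].T/1000+Tt[:3,3];hh=(w-C)@N*1000;print("top above face: min,med,max",hh.min(),np.median(hh),hh.max())
if __name__=="__main__":
    d=np.load(sys.argv[1]);tilt(d,d["Tw"],d["Tt"])
E
python3 tilt.py w3.npz
```

```text
npts 1271 tiltx 7.8477476971815365 tilty -0.1557035584737846 z at 0 21.596814630986273 qmax x 20.764736384284774 res 0.4682891813966477 angle to face 22.17695310900399
top above face: min,med,max 6.426793822904309 9.612462131445403 12.425909031801268
```

Pivoting works: 8° so far at about 1 N. Continuing the roll.

```bash
python3 -m jog '[{"claw":12,"dx":-1.5,"dy":0,"dz":1.6,"spin":0},{"claw":12,"dx":-2.6,"dy":0,"dz":3,"spin":0},{"claw":12,"dx":-3.8,"dy":0,"dz":4.4,"spin":0},{"claw":12,"dx":-5,"dy":0,"dz":5.8,"spin":0},{"claw":12,"dx":-6,"dy":0,"dz":7.4,"spin":0},{"claw":12,"dx":-7,"dy":0,"dz":9,"spin":0},{"claw":12,"dx":-7,"dy":0,"dz":9,"spin":0}]' 4
cat > look.py <<'E'
from bench import *
from tilt import *
s=get_state();i=get_image("wrist");Tt=tcpT(s);T=Tt@i["mount"]
np.savez("w.npz",**i,Tw=T,Tt=Tt);print(s["position"],s["ft_force"],Tt[:3,0]);tilt(i,T,Tt)
E
python3 look.py
```

```text
time: 6.97
position: [0.4664, 0.2649, 0.07]
tool_rot: [3.059, 0.714, -0.001]
ft_force: [0.0, -0.1, 0.4]
grip_width: 0.202
grip_force: 4.0
[0.4664 0.2649 0.07  ] [ 0.0441 -0.1027  0.3991] [ 0.8966  0.4429 -0.0008]
npts 1320 tiltx 25.376470323969855 tilty -0.0337806047925653 z at 0 21.989214662540114 qmax x 22.88878441242973 res 0.4130378452589121 angle to face 4.687997018068896
top above face: min,med,max 7.33457431913216 8.54200913356533 9.925176430000342
```

```bash
python3 -m jog '[{"claw":12,"dx":-0.7,"dy":0,"dz":1,"spin":0},{"claw":12,"dx":-1.2,"dy":0,"dz":1.8,"spin":0},{"claw":12,"dx":-1.6,"dy":0,"dz":2.6,"spin":0},{"claw":12,"dx":-1.4,"dy":0,"dz":3.2,"spin":0},{"claw":12,"dx":-1.4,"dy":0,"dz":3.2,"spin":0},{"claw":12,"dx":-1.4,"dy":0,"dz":3.2,"spin":0}]' 4
python3 look.py
```

```text
time: 7.52
position: [0.4656, 0.2646, 0.0675]
tool_rot: [3.059, 0.714, -0.0]
ft_force: [-1.4, 0.1, 4.7]
grip_width: 0.206
grip_force: 4.0
[0.4656 0.2646 0.0675] [-1.4365  0.0678  4.719 ] [ 0.8966  0.4428 -0.0002]
npts 1277 tiltx 29.84974853405986 tilty -0.32247785455916117 z at 0 22.19313982472654 qmax x 23.500226301200478 res 0.3766043851852643 angle to face 0.5201026893383891
top above face: min,med,max 7.395980411244211 8.073715015831132 8.759410020818612
```

```bash
cat > ctr.py <<'E'
from tilt import *
def ctr(f="w.npz",R_=21,lo=6.3,hi=9.5,C=C,off=8):
    d=np.load(f);W=cloud(d,d["Tw"]);Tt=d["Tt"]
    h=(W-C)@N*1000
    m=((h>lo)&(h<hi));m[:, :270]=0;m[:,365:]=0;m[:215]=0;m[285:]=0
    ey=np.array([-.4365,.8997,0]);ex=np.cross(ey,N)
    k=max(cv2.findContours(m.astype(np.uint8),0,cv2.CHAIN_APPROX_NONE)[0],key=cv2.contourArea)[:,0]
    p0=C+N*off/1000
    q=np.array([ray(d,a,d["Tw"],n=N,p0=p0)-p0 for a in k])*1000;q=np.c_[q@ex,q@ey]
    top={}
    for (u,v),b in zip(k,q):
        if u not in top or v<top[u][0]: top[u]=(v,b)
    b=np.array([t[1] for t in top.values()])
    from scipy.optimize import least_squares
    r=least_squares(lambda c:np.hypot(*(b-c).T)-R_,[0,0],loss="soft_l1",f_scale=.5)
    e=r.fun;print("cap centre rel. mouth (upslope, toward small)",r.x,"rms",np.sqrt(np.mean(e**2)),len(b),"maxx",b.max(0))
    tx=((Tt[:3,3]-C)*1000);print("TCP rel mouth: upslope,row,normal",tx@ex,tx@ey,tx@N)
if __name__=="__main__":ctr()
E
python3 ctr.py
```

```text
cap centre rel. mouth (upslope, toward small) [-2.9194  1.2431] rms 0.4068513227431268 91 maxx [18.5322 21.2121]
TCP rel mouth: upslope,row,normal -0.2195755166189386 0.594371002057656 27.350304184546765
```

The cap is flush at 29.85°, resting on rim 1 with about 5 N. It is 2.9 mm low of centre, so I'll firm the grip, lift off, centre and touch again.

```bash
python3 -m jog '[{"claw":12,"dx":0,"dy":0,"dz":0,"spin":0},{"claw":12,"dx":-1,"dy":0,"dz":-1.7,"spin":0},{"claw":12,"dx":-1.5,"dy":0,"dz":-2.6,"spin":0},{"claw":12,"dx":1,"dy":1.2,"dz":-4.05,"spin":0},{"claw":12,"dx":1,"dy":1.2,"dz":-4.05,"spin":0},{"claw":12,"dx":1.5,"dy":1.2,"dz":-3.2,"spin":0},{"claw":12,"dx":2,"dy":1.2,"dz":-2.3,"spin":0},{"claw":12,"dx":2.3,"dy":1.2,"dz":-1.8,"spin":0},{"claw":12,"dx":2.5,"dy":1.2,"dz":-1.5,"spin":0},{"claw":12,"dx":2.5,"dy":1.2,"dz":-1.5,"spin":0},{"claw":12,"dx":2.5,"dy":1.2,"dz":-1.5,"spin":0}]' 12
python3 look.py;python3 ctr.py
```

```text
time: 8.48
position: [0.4681, 0.2645, 0.0688]
tool_rot: [3.059, 0.714, -0.001]
ft_force: [-2.0, -1.4, 3.3]
grip_width: 0.201
grip_force: 12.0
[0.4681 0.2645 0.0688] [-1.9619 -1.37    3.3357] [ 0.8966  0.4429 -0.0008]
npts 1268 tiltx 30.115068660753924 tilty -0.527977648175172 z at 0 22.317634229954027 qmax x 23.54170920846009 res 0.38461172100602276 angle to face 0.564079687117103
top above face: min,med,max 7.341047687817689 8.063331235552765 8.805883605157486
cap centre rel. mouth (upslope, toward small) [-0.3738  0.0592] rms 0.35042868050726456 91 maxx [21.0669 20.0013]
TCP rel mouth: upslope,row,normal 2.3388864931028 -0.6193424561750334 27.370297853145388
```

Centred to 0.4 mm, flush and refused by recess 1. On to recess 2.

```bash
python3 -m jog '[{"claw":12,"dx":-2,"dy":0,"dz":-3.5,"spin":0},{"claw":12,"dx":-4,"dy":0,"dz":-7,"spin":0},{"claw":12,"dx":-4,"dy":15,"dz":-7,"spin":0},{"claw":12,"dx":-4,"dy":32,"dz":-7,"spin":0},{"claw":12,"dx":-4,"dy":45.8,"dz":-7,"spin":0},{"claw":12,"dx":-4,"dy":45.8,"dz":-7,"spin":0},{"claw":12,"dx":-4,"dy":45.8,"dz":-7,"spin":0},{"claw":12,"dx":-3,"dy":45.8,"dz":-5.2,"spin":0},{"claw":12,"dx":-2,"dy":45.8,"dz":-3.5,"spin":0},{"claw":12,"dx":-1,"dy":45.8,"dz":-1.7,"spin":0},{"claw":12,"dx":-0.5,"dy":45.8,"dz":-0.9,"spin":0},{"claw":12,"dx":0,"dy":45.8,"dz":0,"spin":0},{"claw":12,"dx":0,"dy":45.8,"dz":0,"spin":0},{"claw":12,"dx":0,"dy":45.8,"dz":0,"spin":0}]' 12
python3 look.py; python3 -c "
from ctr import *
ctr(C=np.array([.4983,.2289,.0439]))"
```

```text
time: 9.7
position: [0.488, 0.2242, 0.0689]
tool_rot: [-3.059, -0.715, 0.002]
ft_force: [-2.1, 0.3, 4.5]
grip_width: 0.206
grip_force: 12.0
[0.488  0.2242 0.0689] [-2.1017  0.2666  4.4873] [ 0.8963  0.4435 -0.0009]
npts 1260 tiltx 30.109498707165276 tilty -0.03219242707207428 z at 0 22.349825286124748 qmax x 23.598222154065667 res 0.4085123936343441 angle to face 0.5410725071997814
top above face: min,med,max 7.258626831783049 7.974733187378089 8.725864321164483
cap centre rel. mouth (upslope, toward small) [0.0105 1.1219] rms 0.39589761390644584 90 maxx [21.5017 20.9053]
TCP rel mouth: upslope,row,normal 2.7098709149950775 0.2199613808058185 27.31097276901264
```

Recess 2 also refuses it, flush on the rim at about 5 N. On to recess 3, stopping just above the face to check centring.

```bash
python3 -m jog '[{"claw":12,"dx":-2,"dy":0,"dz":-3.5,"spin":0},{"claw":12,"dx":-4,"dy":0,"dz":-7,"spin":0},{"claw":12,"dx":-4,"dy":15,"dz":-7,"spin":0},{"claw":12,"dx":-4,"dy":32,"dz":-7,"spin":0},{"claw":12,"dx":-4.3,"dy":48,"dz":-7,"spin":0},{"claw":12,"dx":-4.3,"dy":54.9,"dz":-7,"spin":0},{"claw":12,"dx":-4.3,"dy":54.9,"dz":-7,"spin":0},{"claw":12,"dx":-3.3,"dy":54.9,"dz":-5.2,"spin":0},{"claw":12,"dx":-2.3,"dy":54.9,"dz":-3.5,"spin":0},{"claw":12,"dx":-1.3,"dy":54.9,"dz":-1.8,"spin":0},{"claw":12,"dx":-1.3,"dy":54.9,"dz":-1.8,"spin":0},{"claw":12,"dx":-1.3,"dy":54.9,"dz":-1.8,"spin":0}]' 12
python3 look.py; python3 -c "
from ctr import *
ctr(C=np.array([.5218,.1805,.0439]),lo=7.5,hi=11,off=9.5)"
```

```text
time: 10.75
position: [0.5114, 0.1745, 0.0703]
tool_rot: [-3.059, -0.716, 0.001]
ft_force: [-0.7, 0.2, -0.8]
grip_width: 0.199
grip_force: 12.0
[0.5114 0.1745 0.0703] [-0.6845  0.2114 -0.7511] [ 0.896   0.444  -0.0004]
npts 1281 tiltx 29.839728709518738 tilty -0.01847394753703769 z at 0 22.29410886705664 qmax x 23.47017168395075 res 0.3993887584894938 angle to face 0.5738167695008494
top above face: min,med,max 8.736981342200858 9.484554495927727 10.21595960102817
cap centre rel. mouth (upslope, toward small) [0.4021 0.0079] rms 0.4098731132494176 90 maxx [22.1045 19.834 ]
TCP rel mouth: upslope,row,normal 2.8103515012383724 -0.816538818644295 28.85783140213957
```

```bash
python3 -m jog '[{"claw":12,"dx":0.3,"dy":0,"dz":1,"spin":0},{"claw":12,"dx":0.7,"dy":0,"dz":1.8,"spin":0},{"claw":12,"dx":1.2,"dy":0,"dz":2.7,"spin":0},{"claw":12,"dx":1.7,"dy":0,"dz":3.6,"spin":0},{"claw":12,"dx":2.2,"dy":0,"dz":4.4,"spin":0},{"claw":12,"dx":2.2,"dy":0,"dz":4.4,"spin":0}]' 12
python3 look.py
```

```text
time: 11.3
position: [0.5138, 0.1747, 0.0659]
tool_rot: [3.059, 0.714, -0.0]
ft_force: [-0.4, -0.8, -0.9]
grip_width: 0.203
grip_force: 12.0
[0.5138 0.1747 0.0659] [-0.393  -0.8163 -0.9342] [ 0.8967  0.4427 -0.0003]
npts 1250 tiltx 29.894671515702363 tilty -0.03202719364386158 z at 0 22.284363975685906 qmax x 23.508076484438778 res 0.38642967615533685 angle to face 0.5323813650480337
top above face: min,med,max 3.8719658277453255 4.595332635030745 5.332761185934562
```

It enters freely. Lowering the remaining 4.6 mm to the floor.

```bash
python3 -m jog '[{"claw":12,"dx":0.5,"dy":0,"dz":0.9,"spin":0},{"claw":12,"dx":1,"dy":0,"dz":1.7,"spin":0},{"claw":12,"dx":1.5,"dy":0,"dz":2.6,"spin":0},{"claw":12,"dx":1.9,"dy":0,"dz":3.3,"spin":0},{"claw":12,"dx":2.3,"dy":0,"dz":4,"spin":0},{"claw":12,"dx":2.4,"dy":0,"dz":4.2,"spin":0},{"claw":12,"dx":2.4,"dy":0,"dz":4.2,"spin":0}]' 12
python3 look.py
```

```text
time: 11.93
position: [0.5159, 0.1758, 0.062]
tool_rot: [3.059, 0.714, -0.0]
ft_force: [0.6, -0.0, 1.5]
grip_width: 0.201
grip_force: 12.0
[0.5159 0.1758 0.062 ] [ 0.5585 -0.0281  1.4873] [ 0.8966  0.4428 -0.0003]
npts 1264 tiltx 29.991241008647872 tilty -0.30499774435373583 z at 0 22.276700839575312 qmax x 23.589718806132524 res 0.4104125793390713 angle to face 0.49471250109552545
top above face: min,med,max -0.6366420388864561 0.08162370621663817 0.7935898127606277
```

```bash
python3 -m jog '[{"claw":22,"dx":0,"dy":0,"dz":0,"spin":0},{"claw":28,"dx":0,"dy":0,"dz":0,"spin":0},{"claw":36,"dx":0,"dy":0,"dz":0,"spin":0},{"claw":36,"dx":0,"dy":0,"dz":0,"spin":0},{"claw":36,"dx":0,"dy":0,"dz":0,"spin":0},{"claw":36,"dx":-2,"dy":0,"dz":-4,"spin":0},{"claw":36,"dx":-4,"dy":0,"dz":-12,"spin":0},{"claw":36,"dx":-8,"dy":0,"dz":-30,"spin":0},{"claw":36,"dx":-15,"dy":0,"dz":-60,"spin":0},{"claw":36,"dx":-30,"dy":0,"dz":-100,"spin":0},{"claw":36,"dx":-40,"dy":0,"dz":-140,"spin":0},{"claw":36,"dx":-40,"dy":0,"dz":-150,"spin":0},{"claw":36,"dx":-40,"dy":0,"dz":-150,"spin":0},{"claw":36,"dx":-40,"dy":0,"dz":-150,"spin":0}]' 12
python3 - <<'E'
from bench import *
from g import *
s=get_state();i=get_image("wrist");Tt=tcpT(s);T=Tt@i["mount"];print(s["position"],s["grip_width"])
cv2.imwrite("pics/end.png",i["frame"][:,:,::-1])
W=cloud(i,T);N=np.array([-.4497,-.2181,.8661]);C=np.array([.5218,.1805,.0439]);ey=np.array([-.4365,.8997,0]);ex=np.cross(ey,N)
q=(W-C)*1000;h=q@N;x=q@ex;y=q@ey;r=np.hypot(x,y)
f=(r<19.5)&(r>12)&(np.abs(h)<4)&(x>-5);A=np.c_[x[f],y[f],np.ones(f.sum())];p=np.linalg.lstsq(A,h[f],rcond=None)[0]
print("flange top h",np.median(h[f]),"tilt deg",np.degrees(p[:2]),f.sum())
k=(np.abs(h-30)<2.5)&(r<20);print("knob top",x[k].mean(),y[k].mean(),np.median(h[k]),k.sum())
E
```

```text
time: 13.15
position: [0.4804, 0.158, 0.2127]
tool_rot: [3.058, 0.713, 0.003]
ft_force: [0.1, 0.7, -0.1]
grip_width: 0.41
grip_force: 0.0
[0.4804 0.158  0.2127] 0.41042056291462414
flange top h -0.005239865525986223 tilt deg [-0.982  -0.6823] 649
knob top 0.24781699640105873 -1.0448013671358192 30.03603443184211 391
```

View pics/end.png

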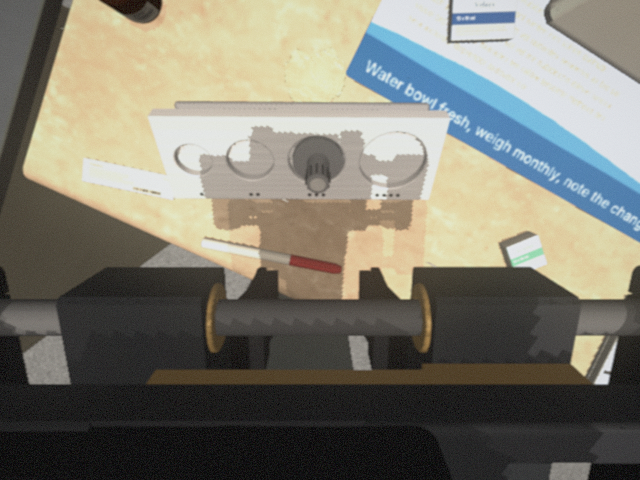

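The cap lies flat in recess 3 at (316,160). Its flange is level with the face and its knob top is 30 mm out. The gripper is clear and the marker is undisturbed.

```bash
python3 -c "
from bench import *
print(close_job())"
```

```text
the job is handed in; nothing more can be done
None
```

The 42 mm cap rested on the rims of recesses 1 and 2, dropped into recess 3, and was left flat on its floor with the gripper drawn away; the job was handed in at about 13 s, with no verdict returned.

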